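Load the clay bell and latch the drying box

TASK

Stand the clay bell upright on the rack in the drying box, setting it down gently, then push the box's sprung sliding guard shut until its latch clicks and it stays shut by itself. Do not slam the guard or keep pressing hard once it is against its end buffer, and leave the other things on the table where they are.

Things in the scene. Friction and masses are not known exactly. Their poses are not given: they have to be found in the camera images.
- bell: Clay handbell, 85 to 170 g, 76 mm tall: a flared skirt 58 mm across at the foot tapers to a plain round stem 22 mm across from 31 to 76 mm above the foot. Origin: centre of the underside, z up. The only clay piece with a tall stem; it starts on the table beside a bowl and a vase, the three swapping places.
- dryer: White drying box fixed to the table, 355 mm long, 115 mm high. Origin on the table, z up, x towards its latch deck, y the way the guard slides shut. In its frame (mm): open-topped chamber x -65 to 65, y 16 to 144, floor z 30, rim z 115; heater housing under the open guard y -170 to 16; solid end y 144 to 185; guide rails at x -76 and 76 up to z 124; latch deck x 78 to 125.
- rack (a point): Centre of the chamber's rack floor (130 x 128 mm): the surface on which the bell shall stand. In the dryer's frame it is at (0, 80, 30) mm; axes as the dryer's.
- lug (a point): Guard's black upright push lug, 50 mm wide (dryer x), 12 thick (y), 42 tall, top at z 165 mm; the guard's upper face is at z 123. Point: centre of the lug's rear face, the one to push along +y; axes as the dryer's. Guard open: at (0, -111, 143.5) mm in the dryer's frame. The guard is a clear pane in a dark frame, 140 x 157 mm, with a striker arm to the deck side up to z 129.
- guard (a joint): Guard travel in m, 0 open, growing along dryer +y as it shuts. A spring pulls it open (3 N at 0, 5 N shut; friction 0.6 N, damping 12 N per m/s), so unlatched it runs back to 0. The catch is adjustable along the deck and not measured: the latch clicks at a travel anywhere from 0.131 to 0.167. Once latched and let go, the guard stays within 1 mm of the click's travel.
- deck (a point): Point on top of the latch deck (z 103 mm), halfway along the catch's range of +-17 mm in dryer y; the steel catch stands up to z 120, the guard's striker arm to z 129. In the 15 mm before the click the push needed rises to about 12 N, then falls to 5 N or less. 3 mm after it the guard meets the rubber end buffer, 6 N per mm. A slow push stopped at 15 N always latches; 22 N damages the catch.
- bowl: Small round clay bowl, 68 mm across and 30 mm high, bystander. Origin: centre of the underside.
- vase: Squat clay vase without a stem, 62 mm across and 46 mm high, bystander. Origin: centre of the underside.
- jar_a: Paint jar, 36 mm across, 42 mm high, bystander. Origin: centre of the underside.
- jar_b: Paint jar, 36 mm across, 42 mm high, bystander. Origin: centre of the underside.
- cup: Brush water cup, 90 mm across, 110 mm high, with brushes standing in it to about 220 mm, bystander. Origin: centre of the underside.

How it is judged:
By the outcome, as a careful person would: the job done as asked, in the order asked, and still so for the second after the job is handed in, with the robot touching nothing.
It also fails if it takes over 64 s, if anything falls off the work surface, if the arm or the gripper's body presses on something with over 40 N, if the wrist force passes 120 N, or if a joint passes its speed limit or range.

ROBOT

A 6-joint arm with a two-finger parallel gripper is mounted at the origin on the work surface. World frame = base frame: x ahead of the robot, y to its left, z up, the work surface at z = 0. Lengths are in mm, angles in rad, forces in N, time in s.
With the tool pointing down it reaches from about 350 to 775 mm from the base axis. Payload 7.3 kg.
Tool frame: the origin (TCP) lies midway between the tips of the shut fingers; the grasp point (between the pads) lies 19 mm behind it; z points along the fingers, y is the direction in which the jaws open and shut (so a half turn about z gives the same grasp; the last joint's range is limited). The gripper opens to 92 mm and grips with 3 to 60 N. Pads are 19 mm wide; open, the fingers measure 130 mm over their backs; the gripper's body (75 mm by 190 mm) begins 47 mm behind the grasp point.
Start: joints at [-1.248, 0.342, 1.524, -0, 1.275, -0.146], TCP at [237.228, -468.369, 204.041] pointing down, gripper open.
Joint ranges: [-2.53, 2.53], [-0.77, 2.02], [0.04, 2.7], [-1, 4.14], [0.28, 2.66], [-3.11, 3.11]. Speed limits (rad/s): [2.57, 2.57, 3.14, 3.14, 3.14, 3.14].

INTERFACE

Orientations are given as [roll, pitch, yaw] about the fixed x, y, z axes, in that order (R = Rz(yaw) Ry(pitch) Rx(roll)).
In Python, from plant import sensors, imaging, ticket gives the robot as it stands. The module is installed in compiled form; this text tells all that it offers.
- The arm moves only by the tool arm_command, never from a script. Its argument "increments" is one flat list of numbers, 5 for each row, row after row: the closure, from 0 (fully open) to 1 (shut), then the shift along the tool's x, y, z in mm, then the turn about the tool's z in degrees. In form: [hand, dx, dy, dz, spin, hand, dx, dy, dz, spin, ...]. A call has 1 to 20 rows; each row is the pose to reach, as a shift and turn from the pose commanded when the call began, along the tool's axes at that moment; what a row does not reach only later rows make up. A row lasts 1/8 s, in which the tool goes at most 62.5 mm and 10.7 degrees, less where a joint would pass 70% of its speed; a pose out of reach is approached as far as the arm can. A call with a gripper value outside its range is refused whole. The fingers move at their own pace and stop on an object; the grip force is fixed at half the most. Time passes only in rows, so rows that repeat a pose let the fingers close. It gives the time, the measured TCP pose, the force and the opening at its end, in the units of the state.
- sensors.get_obs(): the state, without advancing time (a new reading comes with each control period).
- imaging.capture(name): name is "scene" or "side" or "wrist"; returns the picture (480x640x3 uint8, blue, green, red); there is no depth.
- imaging.calibration(name): a dict with "fx", "fy", "cx", "cy" (pixels), "world_to_cam" (4x4, takes a point from world to camera coordinates); the wrist camera has in their place "hand_eye" (4x4, takes a point from camera to tool coordinates, whose origin is the TCP and whose axes are the flange's). Camera axes: x right, y down, z forward; pixel columns grow to the right and rows downward; lengths in mm; the calibration is good to about 2 mm. The wrist camera is an equidistant fisheye: a pixel r from the principal point sees the ray r / f radians off the axis. A picture is of the moment at which its call begins: read the wrist's pose just before it. calibration takes no time and is no camera call.
- ticket.close_job(): hands the job in, once; it reports no verdict.
The state is a dict: "time": time; "joint_positions": joint angles; "dq": joint speeds; "tau": joint torques, N m; "tool_pos": TCP position; "tcp_rot": TCP orientation; "contact_force": force on the tool from outside, world axes, zero at the start; "moment": the same for the moment, N m; "grip_width": finger opening in mm.
Only numpy, scipy, OpenCV 4.12 (cv2) and the standard library are available. Lean on these libraries where they do the work, as an engineer would, in place of code of your own. Each camera call takes 0.05 s, during which the arm holds its last target. There are 200 camera calls.

## Working session

There is one attempt and no reset: what is moved stays moved. The work goes in short steps, Python scripts to look and compute and a tool call to move; the robot and the scene stay as the last step left them, time stands still between calls to the robot, and variables do not carry over. Pictures are saved under pics/ and viewed, about 8 in all and at most 12, crops included, and the job is handed in when it is done.

Besides the shell and the picture viewer there is one more tool, called after "Request:" by a JSON object that holds its "name" and its "arguments". arm_command: Moves the arm, as the interface text tells. Its arguments: {"type":"object","properties":{"increments":{"type":"array","items":{"type":"number"}}},"required":["increments"]}

```bash
mkdir -p pics; python3 - <<'E'
from plant import sensors, imaging
import cv2, numpy as np
o=sensors.get_obs()
for k,v in o.items(): print(k,np.round(v,3))
for n in("scene","side","wrist"):
    cv2.imwrite(f"pics/{n}0.png",imaging.capture(n)); c=imaging.calibration(n)
    print(n,{k:np.round(v,3).tolist() for k,v in c.items()})
E
```

```text
time 0.0
joint_positions [-1.248  0.343  1.525 -0.     1.275 -0.146]
dq [ 0.002 -0.    -0.    -0.    -0.002  0.001]
tau [ 2.0000e-03 -4.3123e+01 -2.4422e+01  7.2000e-02  5.6000e-02 -0.0000e+00]
tool_pos [ 237.089 -467.93   203.355]
tcp_rot [-3.14  -0.     0.469]
contact_force [ 0.885  0.097 -0.131]
moment [ 0.019 -0.004 -0.025]
grip_width 91.258
scene {'fx': 550.225, 'fy': 550.225, 'cx': 321.414, 'cy': 242.101, 'world_to_cam': [[0.489, 0.872, 0.003, -246.202], [0.558, -0.31, -0.77, -254.011], [-0.671, 0.378, -0.638, 1897.923], [0.0, 0.0, 0.0, 1.0]]}
side {'fx': 587.515, 'fy': 587.515, 'cx': 326.377, 'cy': 240.121, 'world_to_cam': [[0.965, -0.264, 0.014, -535.539], [-0.143, -0.568, -0.81, 154.995], [0.222, 0.78, -0.586, 1424.228], [0.0, 0.0, 0.0, 1.0]]}
wrist {'fx': 371.648, 'fy': 371.648, 'cx': 314.021, 'cy': 242.166, 'hand_eye': [[0.002, -0.968, -0.252, 67.352], [1.0, 0.002, -0.001, -0.304], [0.001, -0.252, 0.968, -180.557], [0.0, 0.0, 0.0, 1.0]]}
```

View pics/scene0.png

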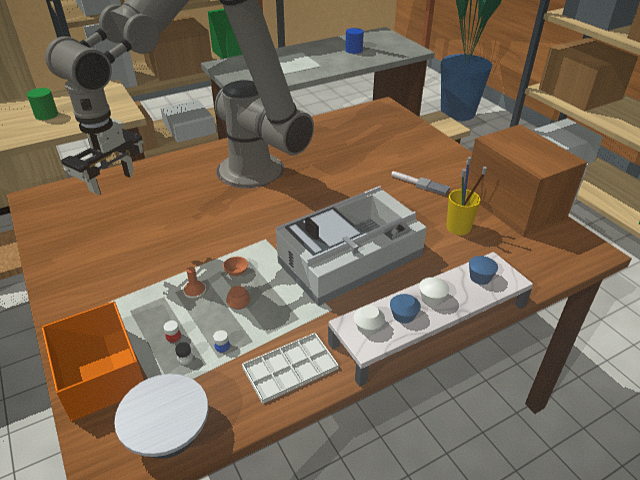

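View pics/side0.png

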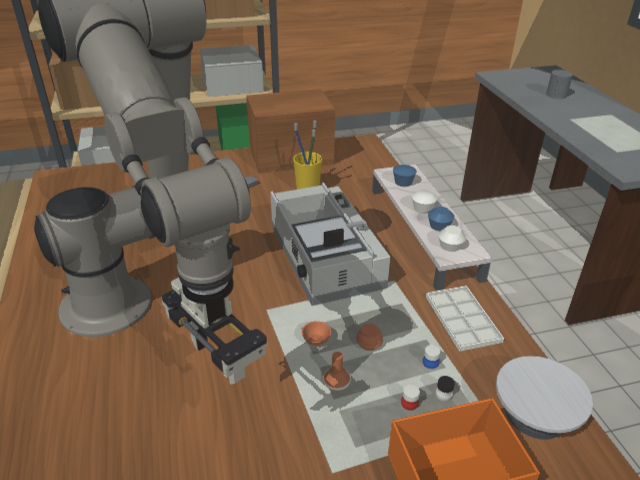

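Scene: bell with its stem top near (192,268), the bowl at (235,267), the vase at (238,297), and the lug at about (312,228). Side: bell stem top near (338,355), lug at (333,240). I'll zoom in on the dryer and the bell.

```bash
python3 - <<'E'
import cv2, numpy as np
s=cv2.imread("pics/scene0.png"); d=cv2.imread("pics/side0.png")
# scene dryer (265..435,180..305) ; side dryer (262..397,178..303)
r=lambda im,x,y,w,h,k: cv2.resize(im[y:y+h,x:x+w],None,fx=k,fy=k,interpolation=cv2.INTER_CUBIC)
A=np.zeros((600,800,3),np.uint8)
a=r(s,265,180,170,100,2.8) ; b=r(s,265,180,170,120,2.5)
A[:300,:425]=r(s,265,180,170,120,2.5)
A[300:600,:425]=r(s,160,245,170,120,2.5)
A[:325,440:790]=r(d,262,178,140,130,2.5)
A[340:590,440:790]=r(d,280,310,140,100,2.5)
cv2.imwrite("pics/crop1.png",A)
E
```

```text
(no output)
```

View pics/crop1.png

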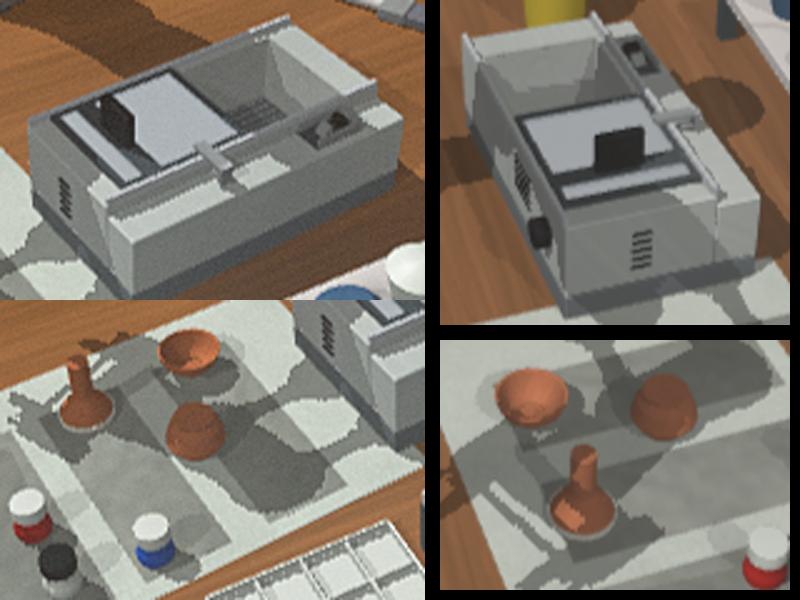

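```bash
cat > h.py <<'E'
import numpy as np
from plant import sensors, imaging
from scipy.optimize import least_squares
from scipy.spatial.transform import Rotation as Ro
def proj(n,P):
    c=imaging.calibration(n); T=np.array(c["world_to_cam"]); q=T[:3,:3]@P+T[:3,3]
    return np.array([c["fx"]*q[0]/q[2]+c["cx"],c["fy"]*q[1]/q[2]+c["cy"]])
def ray(n,px):
    c=imaging.calibration(n); T=np.array(c["world_to_cam"]); R=T[:3,:3]
    return -R.T@T[:3,3], R.T@np.array([(px[0]-c["cx"])/c["fx"],(px[1]-c["cy"])/c["fy"],1])
def onz(n,px,z):
    o,d=ray(n,px); return o+d*(z-o[2])/d[2]
E
python3 - <<'E'
from h import *
S=lambda x,y:("scene",(265+x/2.5,180+y/2.5)); D=lambda x,y:("side",(262+(x-440)/2.5,178+y/2.5))
c=[((0,-105,165),S(117,101)),((0,-105,165),D(619,129)),
((125,-170,103),S(133,238)),((125,185,103),S(403,118)),((125,-170,0),S(133,292)),
((76,185,124),S(377,80)),((-76,185,124),S(290,15)),((-76,-170,115),S(30,122)),
((76,185,124),D(596,12)),((-76,185,124),D(464,35)),((125,-170,103),D(758,197)),((76,-170,124),D(721,190))]
def W(p,q): a=p[2];return np.array([p[0]*100+q[0]*np.cos(a)-q[1]*np.sin(a),p[1]*100+q[0]*np.sin(a)+q[1]*np.cos(a),q[2]])
f=lambda p:np.concatenate([proj(n,W(p,q))-px for q,(n,px) in c])
r=least_squares(f,[5,0,0],loss="soft_l1")
print(r.x); print(np.round(f(r.x).reshape(-1,2),1))
for q in[(0,80,30),(0,-111,143.5)]:print(W(r.x,q))
bs=lambda x,y:(160+x/2.5,245+(y-300)/2.5); bd=lambda x,y:(280+(x-440)/2.5,310+(y-340)/2.5)
print("bell top",onz("scene",bs(76,361),76),onz("side",bd(583,452),76))
print("bell foot",onz("scene",bs(87,412),8),onz("side",bd(582,513),8))
print("bowl",onz("scene",bs(189,345),30),onz("side",bd(531,395),30),"vase",onz("scene",bs(196,430),23),onz("side",bd(664,408),23))
print("cup",onz("scene",(461,197),110))
E
```

```text
[5.46562537 0.46595942 0.07312047]
[[-0.4  0.6]
 [-0.2  0. ]
 [-1.3  1.4]
 [ 1.1 -0.3]
 [-1.2  9.4]
 [ 0.4 -0.4]
 [ 0.5 -0.5]
 [-1.7  0.8]
 [-1.2 -1.5]
 [-0.1 -2.1]
 [ 1.1 -1. ]
 [-2.1 -1.2]]
[540.71811068 126.38217299  30.        ]
[554.67167901 -64.10745384 143.5       ]
bell top [ 480.03651652 -366.26284665   76.        ] [ 476.51724139 -367.67919129   76.        ]
bell foot [ 484.64750591 -366.4970083     8.        ] [ 475.87619074 -372.97623674    8.        ]
bowl [ 462.98098705 -241.46277147   30.        ] [ 463.57489783 -249.02034971   30.        ] vase [ 578.43270058 -282.25434209   23.        ] [ 576.50181392 -287.72672691   23.        ]
cup [600.04449715 404.52875313 110.        ]
```

Request:
{"name": "arm_command", "arguments": {"increments": [0, 30, 3, 0, 3, 0, 70, 6, 5, 7, 0, 115, 9, 15, 12, 0, 160, 12, 25, 17, 0, 205, 16, 35, 21, 0, 240, 19, 45, 22.7, 0, 261, 20, 54, 22.7, 0, 261, 20, 54, 22.7, 0, 261, 20, 54, 22.7]}}

```text
time: 1.27
tool_pos: [478.3, -368.9, 150.2]
tcp_rot: [3.141, 0.0, 0.072]
contact_force: [-0.5, -0.2, 0.4]
grip_width: 92.1
```

```bash
cat >> h.py <<'E'
def wray(px,o):
    c=imaging.calibration("wrist"); H=np.array(c["hand_eye"]); v=np.array([px[0]-c["cx"],px[1]-c["cy"]]); r=np.hypot(*v); t=r/c["fx"]
    d=np.r_[v/r*np.sin(t),np.cos(t)]; R=Ro.from_euler("xyz",o["tcp_rot"]).as_matrix()
    return np.array(o["tool_pos"])+R@H[:3,3], R@H[:3,:3]@d
def wonz(px,o,z):
    a,d=wray(px,o); return a+d*(z-a[2])/d[2]
E
python3 - <<'E'
from h import *
import cv2,json
o=sensors.get_obs(); json.dump({k:np.array(o[k]).tolist() for k in("tool_pos","tcp_rot")},open("o1.json","w"))
cv2.imwrite("pics/w1.png",imaging.capture("wrist")); print(o["tool_pos"],o["tcp_rot"],o["time"])
E
```

```text
[ 478.28113198 -368.92258729  150.23529836] [3.14119943e+00 3.99817572e-04 7.23280445e-02] 1.275
```

View pics/w1.png

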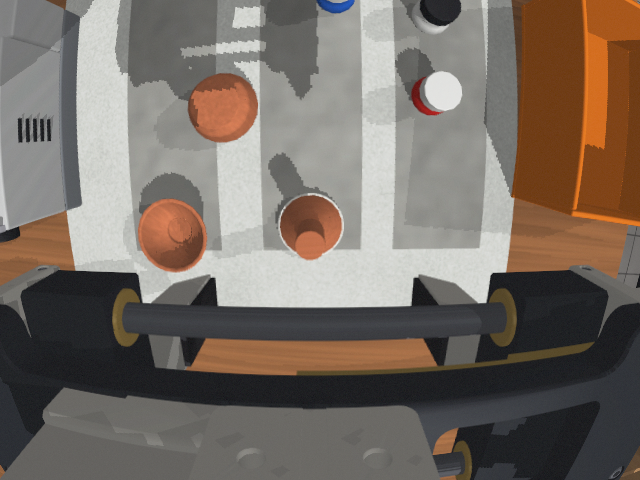

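Wrist view: the bell sits between the open fingers. Its stem top is centred near (310,245) and its skirt near (311,225). The bowl at (172,235) and vase at (223,107) are clear of the fingers.

```bash
python3 - <<'E'
from h import *
import json
o=json.load(open("o1.json")); R=Ro.from_euler("xyz",o["tcp_rot"]).as_matrix()
for px,z in[((310,246),76),((311,225),3)]:
    P=wonz(px,o,z); print(P, R.T@(P-o["tool_pos"]))
E
```

```text
[ 475.9475315  -365.92556769   76.        ] [-2.08123884 -3.18701243 74.23488895]
[ 475.68510389 -366.0736118     3.        ] [ -2.32449203  -3.08702494 147.235037  ]
```

Request:
{"name": "arm_command", "arguments": {"increments": [0, -2, -3, 15, 0, 0, -2, -3, 40, 0, 0, -2, -3, 65, 0, 0, -2, -3, 88, 0, 0, -2, -3, 102, 0, 0, -2, -3, 108, 0, 0.4, -2, -3, 108, 0, 0.7, -2, -3, 108, 0, 1, -2, -3, 108, 0, 1, -2, -3, 108, 0, 1, -2, -3, 108, 0, 1, -2, -3, 108, 0, 1, -2, -3, 108, 0, 1, -2, -3, 108, 0]}}

```text
time: 3.08
tool_pos: [476.9, -365.5, 42.0]
tcp_rot: [3.141, -0.0, 0.073]
contact_force: [-0.3, -0.8, -0.2]
grip_width: 20.3
```

Request:
{"name": "arm_command", "arguments": {"increments": [1, 0, 0, -8, 0, 1, 0, 0, -30, 0, 1, 0, 0, -65, 0, 1, 0, 0, -105, 0, 1, 5, -15, -145, 0, 1, 12, -45, -180, 0, 1, 22, -90, -198, 0, 1, 32, -140, -198, 0, 1, 42, -190, -198, 0, 1, 52, -240, -198, 0, 1, 62, -290, -198, 0, 1, 72, -340, -198, 0, 1, 82, -390, -198, 0, 1, 90, -435, -198, 0, 1, 96, -468, -198, 0, 1, 99, -486, -198, 0, 1, 99, -486, -198, 0, 1, 99, -486, -198, 0]}}

```text
time: 5.32
tool_pos: [540.4, 125.3, 240.0]
tcp_rot: [3.141, 0.0, 0.072]
contact_force: [0.3, -0.1, -1.0]
grip_width: 20.2
```

```bash
python3 - <<'E'
from h import *
import cv2,json
o=sensors.get_obs(); json.dump({k:np.array(o[k]).tolist() for k in("tool_pos","tcp_rot")},open("o2.json","w"))
a=imaging.capture("wrist"); cv2.imwrite("pics/w2.png",a); print(o["tool_pos"],o["tcp_rot"],o["time"],o["grip_width"],o["contact_force"])
E
```

```text
[540.36934817 125.30091878 240.03775445] [3.14090192e+00 1.43535655e-04 7.16962995e-02] 5.325 20.247705054316576 [ 0.31130615 -0.0622956  -1.00965425]
```

View pics/w2.png

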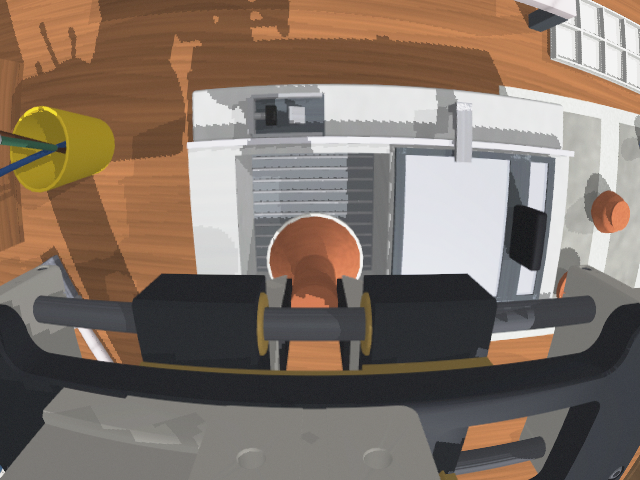

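The bell hangs upright over the chamber. The deck-side rail runs from (189,146) to (573,153), the chamber rim corner is at (237,153), and the lug is near (528,237).

```bash
python3 - <<'E'
from h import *
import json
o=json.load(open("o2.json")); a=0.0731; W0=np.array([546.6,46.6]); D=np.array([[np.cos(a),np.sin(a)],[-np.sin(a),np.cos(a)]])
for n,px,z in[("rail 76,185",(189,146),124),("rail 76,-170",(573,153),124),("deck 125,185",(193,90),103),("deck 125,-170",(560,103),103),("rim 65,144",(237,153),115),("rim 65,16",(390,153),115),("floor 65,144",(254,153),30),("floor 65,16",(374,153),30),("lug top ±25,-111/-99",(511,205),165),("lug",(546,212),165),("lug",(546,268),165),("bell foot",(315,258),198)]:
    P=wonz(px,o,z); print(n,np.round(P,1),"dryer",np.round(D@(P[:2]-W0),1))
print("tcp dryer",D@(np.array(o["tool_pos"])[:2]-W0))
E
```

```text
rail 76,185 [603.9 232.9 124. ] dryer [ 70.8 181.6]
rail 76,-170 [ 634.7 -112.4  124. ] dryer [  76.3 -165. ]
deck 125,185 [653.6 239.6 103. ] dryer [120.8 184.6]
deck 125,-170 [ 683.7 -106.8  103. ] dryer [ 125.5 -163. ]
rim 65,144 [599.1 193.7 115. ] dryer [ 63.1 142.8]
rim 65,16 [608.3  67.7 115. ] dryer [63.1 16.5]
floor 65,144 [597.6 192.9  30. ] dryer [ 61.5 142.2]
floor 65,16 [606.8  67.3  30. ] dryer [61.6 16.2]
lug top ±25,-111/-99 [581.3 -22.8 165. ] dryer [ 29.5 -71.8]
lug [579.5 -58.3 165. ] dryer [  25.1 -107. ]
lug [532.8 -70.2 165. ] dryer [ -22.3 -115.5]
bell foot [539.3 124.9 198. ] dryer [-1.6 78.6]
tcp dryer [-0.46609728 78.94579402]
```

Request:
{"name": "arm_command", "arguments": {"increments": [1, 0, -1, 15, 0, 1, 0, -1, 40, 0, 1, 0, -1, 68, 0, 1, 0, -1, 95, 0, 1, 0, -1, 120, 0, 1, 0, -1, 140, 0, 1, 0, -1, 152, 0, 1, 0, -1, 158, 0, 1, 0, -1, 161, 0, 1, 0, -1, 163, 0, 1, 0, -1, 164, 0, 1, 0, -1, 165, 0, 1, 0, -1, 166, 0, 1, 0, -1, 166, 0]}}

```text
time: 7.12
tool_pos: [540.3, 127.5, 74.0]
tcp_rot: [3.142, 0.0, 0.073]
contact_force: [-0.2, 0.1, -0.1]
grip_width: 20.4
```

Request:
{"name": "arm_command", "arguments": {"increments": [1, 0, 0, 0.5, 0, 1, 0, 0, 1, 0, 1, 0, 0, 1, 0]}}

```text
time: 7.5
tool_pos: [540.3, 127.4, 73.0]
tcp_rot: [3.142, -0.0, 0.073]
contact_force: [-0.6, 0.3, -1.2]
grip_width: 20.3
```

Request:
{"name": "arm_command", "arguments": {"increments": [1, 0, 0, 0.5, 0, 1, 0, 0, 1, 0, 1, 0, 0, 1, 0]}}

```text
time: 7.88
tool_pos: [540.3, 127.5, 72.0]
tcp_rot: [3.141, -0.0, 0.073]
contact_force: [-0.1, 0.1, -1.7]
grip_width: 20.0
```

Request:
{"name": "arm_command", "arguments": {"increments": [1, 0, 0, 0.3, 0, 1, 0, 0, 0.5, 0, 1, 0, 0, 0.5, 0]}}

```text
time: 8.25
tool_pos: [540.5, 127.4, 71.9]
tcp_rot: [3.141, -0.001, 0.073]
contact_force: [-0.4, -0.3, 4.3]
grip_width: 20.4
```

Request:
{"name": "arm_command", "arguments": {"increments": [0.7, 0, 0, -0.2, 0, 0.6, 0, 0, -0.2, 0, 0.5, 0, 0, -0.2, 0, 0.5, 0, 0, -0.2, 0, 0.5, 0, 0, -0.2, 0, 0.5, 0, 0, -3, 0, 0.5, 0, 0, -15, 0, 0.5, 0, 0, -40, 0, 0.5, 0, 0, -80, 0, 0.5, 0, 0, -125, 0, 0.5, 0, 0, -165, 0, 0.5, 0, 0, -168, 0, 0.5, 0, 0, -168, 0]}}

```text
time: 9.88
tool_pos: [540.0, 127.4, 239.5]
tcp_rot: [3.142, -0.0, 0.073]
contact_force: [0.3, 0.0, -1.0]
grip_width: 46.1
```

```bash
python3 - <<'E'
from h import *
import cv2,json
o=sensors.get_obs()
a=imaging.capture("wrist"); cv2.imwrite("pics/w3.png",a); print(o["tool_pos"],o["time"],o["grip_width"],o["contact_force"])
np.save("w3.npy",np.r_[o["tool_pos"],o["tcp_rot"]])
E
```

```text
[540.00445616 127.44277856 239.54514861] 9.875 46.0953470178122 [ 0.33610088  0.03758465 -1.03834279]
```

View pics/w3.png

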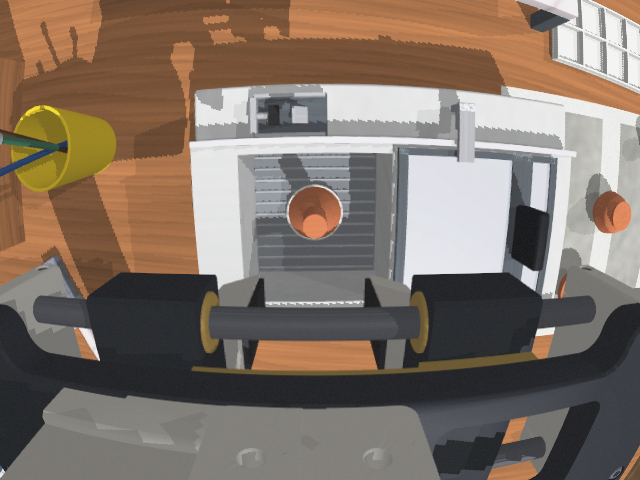

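The bell stands upright at the rack's middle, stem top near (314,222), clear of the open fingers. Next I'll move behind the lug with the fingers shut.

Request:
{"name": "arm_command", "arguments": {"increments": [0.6, 0, 10, 0, 0, 0.8, 0, 35, 0, 0, 1, 0, 75, 0, 0, 1, 0, 120, 0, 0, 1, 1, 165, 0, 0, 1, 1, 205, 0, 0, 1, 1, 225, 0, 0, 1, 1, 231, 5, 0, 1, 1, 231, 25, 0, 1, 1, 231, 55, 0, 1, 1, 231, 82, 0, 1, 1, 231, 96, 0, 1, 1, 231, 100, 0, 1, 1, 231, 100, 0]}}

```text
time: 11.68
tool_pos: [558.5, -102.6, 140.1]
tcp_rot: [3.141, -0.001, 0.073]
contact_force: [-0.9, -0.1, 0.7]
grip_width: 0.7
```

Request:
{"name": "arm_command", "arguments": {"increments": [1, 0, -3, 0, 0, 1, 0, -7, 0, 0, 1, 0, -11, 0, 0, 1, 0, -14, 0, 0, 1, 0, -16, 0, 0, 1, 0, -18, 0, 0, 1, 0, -20, 0, 0, 1, 0, -22, 0, 0, 1, 0, -24, 0, 0, 1, 0, -26, 0, 0, 1, 0, -28, 0, 0, 1, 0, -30, 0, 0, 1, 0, -30, 0, 0]}}

```text
time: 13.3
tool_pos: [555.9, -72.8, 139.5]
tcp_rot: [3.141, -0.0, 0.073]
contact_force: [0.0, -0.9, 0.4]
grip_width: 0.3
```

```bash
python3 - <<'E'
from h import *
import cv2
o=sensors.get_obs(); print(o["tool_pos"],o["contact_force"],o["grip_width"])
d=imaging.capture("side");w=imaging.capture("wrist")
A=np.zeros((480,800,3),np.uint8); A[:,:420]=cv2.resize(d[170:330,260:400],(420,480)); A[:285,420:]=cv2.resize(w,(380,285)); cv2.imwrite("pics/p1.png",A)
E
```

```text
[555.87722937 -72.7985315  139.53539178] [ 0.04225013 -0.86725425  0.39691102] 0.31050695308924847
```

View pics/p1.png

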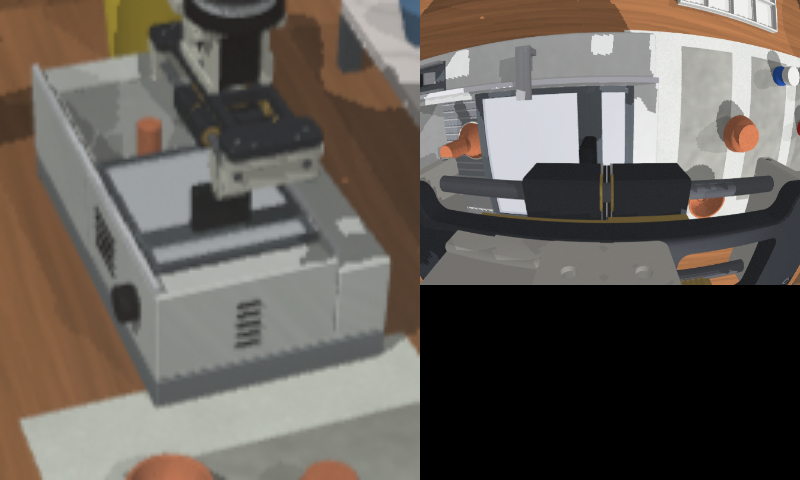

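The fingertip is just behind the lug with a few mm left, and the bell is still upright. I'll creep on to contact.

Request:
{"name": "arm_command", "arguments": {"increments": [1, 0, -1, 0, 0, 1, 0, -2, 0, 0, 1, 0, -3, 0, 0, 1, 0, -4, 0, 0, 1, 0, -5, 0, 0, 1, 0, -6, 0, 0, 1, 0, -6, 0, 0]}}

```text
time: 14.28
tool_pos: [555.5, -67.1, 139.6]
tcp_rot: [3.141, -0.0, 0.073]
contact_force: [-0.0, -3.6, 1.5]
grip_width: 0.5
```

Request:
{"name": "arm_command", "arguments": {"increments": [1, 0, -1, 0, 0, 1, 0, -2, 0, 0, 1, 0, -3, 0, 0, 1, 0, -4, 0, 0, 1, 0, -5, 0, 0, 1, 0, -6, 0, 0, 1, 0, -6, 0, 0]}}

```text
time: 15.15
tool_pos: [555.0, -60.8, 139.5]
tcp_rot: [-3.142, -0.0, 0.073]
contact_force: [-0.0, -3.0, 2.5]
grip_width: 0.3
```

Request:
{"name": "arm_command", "arguments": {"increments": [1, 0, -1, 0, 0, 1, 0, -3, 0, 0, 1, 0, -6, 0, 0, 1, 0, -9, 0, 0, 1, 0, -12, 0, 0, 1, 0, -15, 0, 0, 1, 0, -18, 0, 0, 1, 0, -21, 0, 0, 1, 0, -24, 0, 0, 1, 0, -27, 0, 0, 1, 0, -30, 0, 0, 1, 0, -33, 0, 0, 1, 0, -36, 0, 0, 1, 0, -39, 0, 0, 1, 0, -42, 0, 0, 1, 0, -45, 0, 0, 1, 0, -47, 0, 0, 1, 0, -49, 0, 0, 1, 0, -50, 0, 0, 1, 0, -50, 0, 0]}}

```text
time: 17.65
tool_pos: [551.0, -10.8, 139.5]
tcp_rot: [-3.141, 0.001, 0.073]
contact_force: [-3.2, -4.1, 3.4]
grip_width: 0.6
```

Request:
{"name": "arm_command", "arguments": {"increments": [1, 0, -1, 0, 0, 1, 0, -3, 0, 0, 1, 0, -6, 0, 0, 1, 0, -9, 0, 0, 1, 0, -12, 0, 0, 1, 0, -15, 0, 0, 1, 0, -18, 0, 0, 1, 0, -21, 0, 0, 1, 0, -24, 0, 0, 1, 0, -27, 0, 0, 1, 0, -30, 0, 0, 1, 0, -33, 0, 0, 1, 0, -36, 0, 0, 1, 0, -39, 0, 0, 1, 0, -42, 0, 0, 1, 0, -45, 0, 0, 1, 0, -47, 0, 0, 1, 0, -49, 0, 0, 1, 0, -50, 0, 0, 1, 0, -50, 0, 0]}}

```text
time: 20.15
tool_pos: [546.9, 38.9, 139.4]
tcp_rot: [-3.142, 0.002, 0.073]
contact_force: [-3.8, -4.7, 4.5]
grip_width: 0.1
```

```bash
python3 - <<'E'
from h import *
import cv2
o=sensors.get_obs(); print(o["tool_pos"],o["contact_force"])
d=imaging.capture("side");w=imaging.capture("scene")
A=np.zeros((480,800,3),np.uint8); A[:,:420]=cv2.resize(d[170:330,260:400],(420,480)); A[:285,420:]=cv2.resize(w[180:305,265:432],(380,285)); cv2.imwrite("pics/p2.png",A)
E
```

```text
[546.88042273  38.89006155 139.3966973 ] [-3.82336402 -4.69711862  4.45805458]
```

View pics/p2.png

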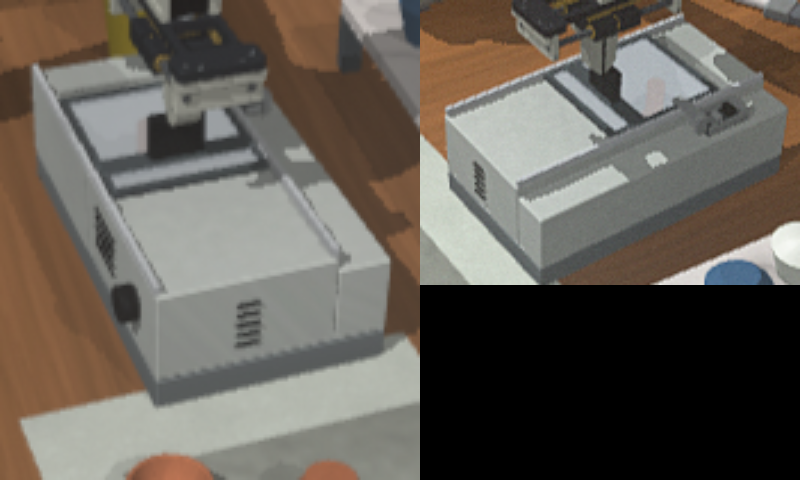

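The guard is well over the chamber, the lug is ahead of the fingers and the bell is visible through the pane. I'll ease the side load and continue in small steps.

Request:
{"name": "arm_command", "arguments": {"increments": [1, -0.5, -2, -0.3, 0, 1, -1, -4, -0.5, 0, 1, -1.5, -6, -0.8, 0, 1, -2, -8, -1, 0, 1, -2, -10, -1, 0, 1, -2, -12, -1, 0, 1, -2, -12, -1, 0]}}

```text
time: 21.12
tool_pos: [545.3, 50.9, 140.6]
tcp_rot: [-3.142, -0.001, 0.073]
contact_force: [2.3, -3.8, 0.3]
grip_width: 0.4
```

Request:
{"name": "arm_command", "arguments": {"increments": [1, 0, -1, 0, 0, 1, 0, -2, 0, 0, 1, 0, -3, 0, 0, 1, 0, -4, 0, 0, 1, 0, -4, 0, 0]}}

```text
time: 21.75
tool_pos: [545.0, 54.6, 140.6]
tcp_rot: [3.141, -0.001, 0.073]
contact_force: [1.9, -4.3, 0.4]
grip_width: 0.8
```

Request:
{"name": "arm_command", "arguments": {"increments": [1, 0, -1, 0, 0, 1, 0, -2, 0, 0, 1, 0, -3, 0, 0, 1, 0, -3, 0, 0]}}

```text
time: 22.25
tool_pos: [544.7, 57.6, 140.6]
tcp_rot: [3.141, -0.001, 0.073]
contact_force: [1.9, -4.5, 1.5]
grip_width: 0.5
```

Request:
{"name": "arm_command", "arguments": {"increments": [1, 0, -1, 0, 0, 1, 0, -2, 0, 0, 1, 0, -3, 0, 0, 1, 0, -3, 0, 0]}}

```text
time: 22.75
tool_pos: [544.4, 60.5, 140.6]
tcp_rot: [3.141, -0.001, 0.073]
contact_force: [2.4, -3.6, 0.8]
grip_width: 0.6
```

Request:
{"name": "arm_command", "arguments": {"increments": [1, 0, -1, 0, 0, 1, 0, -2, 0, 0, 1, 0, -3, 0, 0, 1, 0, -3, 0, 0]}}

```text
time: 23.25
tool_pos: [544.2, 63.3, 140.7]
tcp_rot: [3.141, -0.001, 0.073]
contact_force: [1.8, -6.3, 1.6]
grip_width: 0.4
```

Request:
{"name": "arm_command", "arguments": {"increments": [1, 0, -1, 0, 0, 1, 0, -2, 0, 0, 1, 0, -3, 0, 0, 1, 0, -3, 0, 0]}}

```text
time: 23.75
tool_pos: [544.1, 65.3, 140.6]
tcp_rot: [3.139, -0.001, 0.072]
contact_force: [1.6, -7.7, 0.7]
grip_width: 0.6
```

Ramp has begun.

Request:
{"name": "arm_command", "arguments": {"increments": [1, 0, -1, 0, 0, 1, 0, -2, 0, 0, 1, 0, -3, 0, 0, 1, 0, -3, 0, 0]}}

```text
time: 24.25
tool_pos: [543.8, 68.0, 140.6]
tcp_rot: [3.139, -0.0, 0.072]
contact_force: [1.8, -10.2, 1.1]
grip_width: 0.2
```

Request:
{"name": "arm_command", "arguments": {"increments": [1, 0, -0.7, 0, 0, 1, 0, -1.4, 0, 0, 1, 0, -2, 0, 0, 1, 0, -2, 0, 0]}}

```text
time: 24.75
tool_pos: [543.6, 70.6, 140.7]
tcp_rot: [3.14, -0.0, 0.072]
contact_force: [2.4, -7.6, 1.3]
grip_width: 0.1
```

Request:
{"name": "arm_command", "arguments": {"increments": [1, 0, -0.5, 0, 0, 1, 0, -1, 0, 0, 1, 0, -1, 0, 0]}}

```text
time: 25.12
tool_pos: [543.5, 72.1, 140.6]
tcp_rot: [3.141, -0.0, 0.072]
contact_force: [2.2, -4.7, 1.5]
grip_width: 0.2
```

Request:
{"name": "arm_command", "arguments": {"increments": [1, 0, -0.5, 0, 0, 1, 0, -1, 0, 0, 1, 0, -1, 0, 0]}}

```text
time: 25.5
tool_pos: [543.4, 73.4, 140.6]
tcp_rot: [3.141, -0.0, 0.073]
contact_force: [2.1, -4.0, 2.3]
grip_width: 0.4
```

Request:
{"name": "arm_command", "arguments": {"increments": [1, 0, -0.5, 0, 0, 1, 0, -1, 0, 0, 1, 0, -1, 0, 0]}}

```text
time: 25.88
tool_pos: [543.3, 74.7, 140.6]
tcp_rot: [-3.141, -0.0, 0.073]
contact_force: [1.9, -3.5, 2.2]
grip_width: 0.5
```

Request:
{"name": "arm_command", "arguments": {"increments": [1, 0, -0.5, 0, 0, 1, 0, -1, 0, 0, 1, 0, -1, 0, 0]}}

```text
time: 26.25
tool_pos: [542.2, 76.2, 140.1]
tcp_rot: [-3.14, 0.002, 0.073]
contact_force: [-0.4, 0.7, 0.8]
grip_width: 0.4
```

Request:
{"name": "arm_command", "arguments": {"increments": [1, 0, 0.5, 0, 0, 1, 0, 1.5, 0, 0, 1, 0, 3, 0, 0, 1, 0, 3, 0, 0]}}

```text
time: 26.75
tool_pos: [543.3, 72.4, 140.5]
tcp_rot: [3.142, 0.0, 0.072]
contact_force: [0.5, -0.3, 0.8]
grip_width: 0.9
```

No load while backing off, so the latch is holding. I'll withdraw and check.

Request:
{"name": "arm_command", "arguments": {"increments": [1, 0, 5, 0, 0, 1, 0, 15, 0, 0, 1, 0, 30, 0, 0, 1, 0, 50, -5, 0, 1, 0, 80, -25, 0, 1, 0, 120, -60, 0, 1, 0, 160, -95, 0, 1, 0, 200, -110, 0, 1, 0, 240, -110, 0, 1, 0, 260, -110, 0, 1, 0, 260, -110, 0]}}

```text
time: 28.12
tool_pos: [561.7, -188.0, 250.0]
tcp_rot: [-3.141, 0.001, 0.07]
contact_force: [0.2, 0.5, -0.7]
grip_width: 0.3
```

```bash
python3 - <<'E'
from h import *
import cv2
o=sensors.get_obs(); print(o["time"],o["tool_pos"],o["contact_force"])
d=imaging.capture("side");w=imaging.capture("scene");v=imaging.capture("wrist")
A=np.zeros((600,800,3),np.uint8); A[:300,:400]=w[180:480,100:500]; A[:300,400:]=cv2.resize(w[180:305,265:432],(400,300)); A[300:,:400]=cv2.resize(d[170:320,250:450],(400,300)); A[300:,400:]=cv2.resize(v,(400,300)); cv2.imwrite("pics/p3.png",A)
E
```

```text
28.125 [ 561.74452987 -188.02313546  250.04708093] [ 0.23598589  0.49704077 -0.68050588]
```

View pics/p3.png

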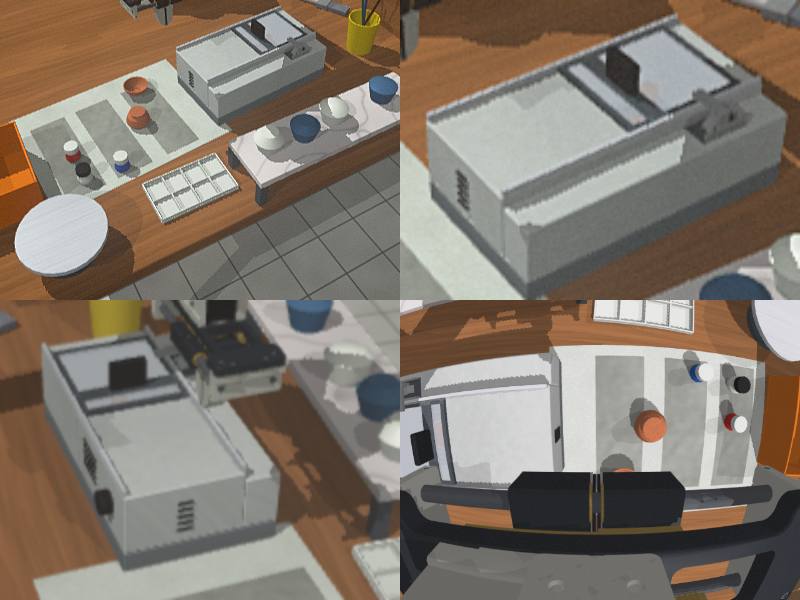

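The guard stays shut with the arm 260 mm away, the striker sits at the catch, and the bowl, vase and jars haven't moved. Handing in.

```bash
python3 -c "
from plant import ticket; print(ticket.close_job())"
```

```text
the job is handed in; nothing more can be done
None
```

The bell is on the rack and the guard is latched shut. I handed the job in at about 28 s on the robot's clock; the hand-in gives no verdict.

- **Bell:** I gripped it by the stem and set it down at the rack's centre with about 4–5 N of contact. The wrist picture taken after release showed it standing upright, clear of the fingers. Through the shut pane it is only faintly visible, so I couldn't check its pose in detail after the guard closed.
- **Guard:** I pushed the lug slowly. The force along the push peaked at about 10 N in the readings between steps, fell to 3.5 N, then to about zero at the click, roughly 146 mm of travel. I never pressed it against the end buffer.
- **Last checks:** Backing the fingers off met no force. The pictures after withdrawing showed the guard still shut, with the bowl, vase, jars and cup looking undisturbed. The robot was touching nothing.
- **Disagreements:** My first fit put the box's yaw at about 0.073 rad, while the wrist view suggested about 0.087. That gave a side load of up to 4 N during the push, so I shifted the tool 2 mm sideways to ease it. One base-corner point in the fit was also about 9 pixels off, and the robust fit down-weighted it.

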